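Set the unwinder's tension arm to the mark and lock it

TASK

The label unwinder has a fresh roll on it, not yet threaded, and its tension is still backed off. Turn the round tension knob clockwise until the pointer of the sprung arm stands in the notch of the brass set mark, then swing the clamp lever over to its locked stop so that the setting stays. Do not shift the set mark and leave the things lying round the unwinder where they are.

Things in the scene. Friction and masses are not known exactly. Their poses are not given: they have to be found in the camera images.
- deck: Sloping aluminium deck of the label unwinder (240 x 250 mm), a grey sheet-metal console bolted to the bench. It slopes 35 degrees, low edge towards the robot. Origin on the deck's face, at mid-slope, 91 mm above the bench; x points up the slope, y to the operator's left, z out of the deck (up and towards the operator). 
- label_roll: Pale yellow label roll, 68 mm across, its top 56 mm off the deck (spindle cap 68 mm), on the left half of the deck. Origin under its middle; 102 mm from the knob's axis. Fixed here.
- knob_grip (a point): Middle of the grip of the black fluted tension knob: 42 mm across, 26 mm deep, top 12 mm above this point. Its axis is the deck's normal, leaning 35 degrees to the operator; z points out along it, x and y turn with the knob. 58 mm off the deck; below the grip 18 mm are free down to the arm (25 mm off the deck). Within 55 mm of the axis nothing stands as high as the grip's lower edge.
- tension_knob (a joint): Turn of the knob, rad, clockwise as the operator looks onto it (minus about the point's z), 0 to 3.0. Starts at 0.1 to 0.6. Its eccentric pushes the sprung arm: no effect up to 0.6, then the pointer goes left, 13 to 17 mm/rad up to 0.9, 18 to 23 mm/rad from 1.0 to 2.2 rad. 0.1 to 0.3 N m; stays where left. The mark is reached between 1.3 and 2.3 rad.
- pointer_tip (a point): Tip of the thin dark pointer at the end of the sprung aluminium tension arm, which swings over the deck about a post near the low edge, 165 mm from the tip. Backed off, the arm rests on a stop pin at its right; tightening swings the tip left along the scale, at most 45 mm. Pushed by hand it springs back.
- set_mark (a point): Middle of the 13 mm notch of the forked brass set mark (21 mm wide, with thumb nut) on the white scale plate at the top of the deck, 16 to 33 mm left of the slack pointer. It coincides with the pointer's tip when that is dead on. x points away from the arm's pivot, y along the scale to the left. About 5 N would shift it.
- lock_lever (a joint): Swing of the black clamp lever at the right of the deck, rad, anti-clockwise seen by the operator: 0 = free, pointing straight down the slope; 1.2 = locked stop, pointing to the right. Starts at 0 to 0.2. From about 0.3 on it presses a brake shoe ever harder on the knob's shaft. Needs about 5 N at the ball, 8 N near the stop; stays where left.
- lever_ball (a point): Centre of the 18 mm ball at the end of the clamp lever, 47 mm off the deck; z along the deck's NORMAL, x points from the ball back to the lever's pivot, y is the side to push from (locking moves the ball towards -y).
- lever_pivot (a point): Point on the clamp lever's axis at the ball's height, 55 mm from the ball, 82 mm to the right of the knob's axis. The clamp block under it is 30 mm high, the lever's boss 42 mm.
- spanner: Steel combination spanner, 188 x 34 x 8 mm, lying in front of the unwinder; bystander. Origin at its middle underneath, length along y.
- screwdriver: Yellow screwdriver, 154 x 25 x 22 mm, lying in front and to the right; bystander. Origin at its middle underneath, length along y.
- spare_knob: Small black spare star knob, 32 x 31 x 20 mm, on the bench to the right of the unwinder; bystander. Origin under its middle.
- notepad: Notepad, 68 x 100 x 12 mm, on the bench to the left; bystander. Origin under its middle.
- weight: Small calibration weight with a knob, 32 mm across, 34 mm high, on the bench to the left; bystander. Origin under its middle.
- pouch: Filled clear pouch, 142 x 89 x 17 mm, at the front left; bystander. Origin under its middle.

How it is judged (in metres and radians):
On the way, in this order (a step that is already met when the one before it is completed fails the run):
1. the arm's pointer stands in the notch of the set mark, with the clamp lever still free (distance between pointer_tip and set_mark below 0.005 m and value of joint lock_lever below 0.6 rad), for 0.3 s.
2. the clamp lever is swung to its locked stop (value of joint lock_lever above 1.08 rad), for 0.2 s.
At the end, for the whole second after the job is handed in: The pointer's tip stands in the notch of the set mark, within 5 mm of its middle; the clamp lever is at its locked stop (1.08 rad or more of 1.2); knob and lever are at rest (distance between pointer_tip and set_mark below 0.005 m and value of joint lock_lever above 1.08 rad and velocity of joint tension_knob between -0.05 and 0.05 rad/s and velocity of joint lock_lever between -0.05 and 0.05 rad/s); the robot touches nothing.
It fails at once if the set mark is shifted by more than 3 mm (distance of set_mark from where it was at the start of the episode above 0.003 m).
It fails at once if a thing lying round the unwinder is moved by more than 25 mm (distance of any of spanner, screwdriver, spare_knob, notepad, weight, pouch from where it was at the start of the episode above 0.025 m).
It also fails if it takes over 54 s, if anything falls off the work surface, if the arm or the gripper's body presses on something with over 40 N, if the wrist force passes 120 N, or if a joint passes its speed limit or range.

ROBOT

A 6-joint arm with a two-finger parallel gripper is mounted at the origin on a cart in front of the work surface, level with it; the furniture and walls round the work are solid. World frame = base frame: x ahead of the robot, y to its left, z up, the work surface at z = 0. Lengths are in m, angles in degrees, forces in N, time in s.
With the tool pointing down it reaches from about 0.25 to 0.725 m from the base axis. Payload 9.7 kg.
Tool frame: the origin (TCP) lies between the finger pads; the fingertips stand 19 mm ahead of it and the grasp point (between the pads) is the TCP; z points along the fingers, y is the line along which they close (so a half turn about z gives the same grasp; the last joint's range is limited). The gripper opens to 85 mm and grips with 20 to 120 N. Pads are 22 mm wide; open, the fingers measure 114 mm over their backs; the gripper's body (76 mm by 85 mm) begins 54 mm behind the grasp point. The pads swing forward as they close: fully open they stand 13 mm farther back than shut.
Start: joints at [-65.718, 4.979, 10.078, 95.1, 0, 90], TCP at [0.226, -0.501, 0.25] pointing down, gripper open.
Joint ranges: [-179.16, 179.16], [-48.56, 103.87], [-65.8, 70.77], [-126.05, 130.52], [-82.76, 87.17], [-180, 180]. Speed limits (degrees/s): [127.2, 127.2, 147.25, 180, 180, 180].

INTERFACE

Orientations are given as [roll, pitch, yaw] about the fixed x, y, z axes, in that order (R = Rz(yaw) Ry(pitch) Rx(roll)).
In Python, from workcell import telemetry, camera, calibration, workorder gives the robot as it stands.
- The arm moves only by the tool play_rows, never from a script. Its argument "increments" is a list of rows, each a list of 3 entries, a list of its own where there are three numbers: the shift along the tool's x, y, z in mm, then the turn, a rotation vector about the tool's x, y, z in degrees, then the closure, from 0 (fully open) to 1 (shut). In form: [[[x, y, z], [ax, ay, az], jaw], ...]. A call has 1 to 20 rows; each row is the pose to reach, as a shift and turn from the pose commanded when the call began, along the tool's axes at that moment; what a row does not reach only later rows make up. A row lasts 1/10 s, in which the tool goes at most 50 mm and 8.59 degrees, less where a joint would pass 70% of its speed; a pose out of reach is approached as far as the arm can. A call with a gripper value outside its range is refused whole. The fingers move at their own pace and stop on an object; "grip_force" is the grip in N (left out, the last holds). Time passes only in rows, so rows that repeat a pose let the fingers close. It gives the time, the measured TCP pose, the force, the opening and the grip force at its end, in the units of the state.
- telemetry.get_obs(): the state, without advancing time (a new reading comes with each control period).
- camera(name): name is "scene" or "top" or "wrist"; returns (picture, depth): 400x640x3 uint8, red, green, blue; 400x640 float32, m along the optical axis (not along the pixel's ray), 0 where there is no reading.
- calibration(name): a dict with "vertical_fov" (degrees; the focal length in pixels is half the picture's height over the tangent of half this angle, whatever the lens; pixels are square), "cx", "cy" (the principal point, pixels), "rvec" (rotation vector, rad) and "tvec" (3), from world to camera coordinates, as OpenCV has them; the wrist camera has in their place "hand_eye" (4x4, takes a point from camera to tool coordinates, whose origin is the TCP and whose axes are the flange's). Camera axes: x right, y down, z forward; pixel columns grow to the right and rows downward; lengths in m; the calibration is good to about 2 mm. A picture is of the moment at which its call begins: read the wrist's pose just before it. calibration takes no time and is no camera call.
- workorder.job_done(): hands the job in; it is judged then, once.
The state is a dict: "time": time; "q": joint angles; "qd": joint speeds; "joint_efforts": joint torques, N m; "ee_pos": TCP position; "tcp_rot": TCP orientation; "wrist_force": force on the tool from outside, world axes, zero at the start; "torque": the same for the moment, N m; "opening": finger opening in m; "grasp_force": force on a finger pad.
Only numpy, scipy, OpenCV 4.12 (cv2) and the standard library are available. Lean on these libraries where they do the work, as an engineer would, in place of code of your own. Each camera call takes 0.05 s, during which the arm holds its last target. There are 200 camera calls.

## Working session

There is one attempt and no reset: what is moved stays moved. The work goes in short steps, Python scripts to look and compute and a tool call to move; the robot and the scene stay as the last step left them, time stands still between calls to the robot, and variables do not carry over. Pictures are saved under pics/ and viewed, at most 13 in all, crops included, and the job is handed in when it is done.

Besides the shell and the picture viewer there is one more tool, called after "Call:" in YAML: its name, and indented under it one key for each argument. play_rows: Moves the arm, as the interface text tells. Its arguments: {"type":"object","properties":{"increments":{"type":"array"},"grip_force":{"type":"number"}},"required":["increments"]}

```bash
mkdir -p pics; cat > h.py <<'E'
import numpy as np, cv2
from scipy.spatial.transform import Rotation as R
from workcell import telemetry, camera, calibration, workorder
def shot(n,f):
    o=telemetry.get_obs(); im,d=camera(n); cv2.imwrite('pics/'+f+'.png',im[:,:,::-1]); np.savez('pics/'+f+'.npz',d=d,p=o['ee_pos'],r=o['tcp_rot']); return im,d
def world(n,f,u,v,dep=None):
    z=np.load('pics/'+f+'.npz'); d=z['d']; c=calibration(n); F=200/np.tan(np.radians(c['vertical_fov'])/2)
    u=np.atleast_1d(u);v=np.atleast_1d(v)
    Z=d[v.astype(int),u.astype(int)] if dep is None else dep
    P=np.stack([(u-c['cx'])/F*Z,(v-c['cy'])/F*Z,Z],-1)
    if 'hand_eye' in c:
        H=np.array(c['hand_eye']); P=P@H[:3,:3].T+H[:3,3]
        return P@R.from_euler('xyz',z['r'],degrees=True).as_matrix().T+z['p']
    return (P-np.ravel(c['tvec']))@cv2.Rodrigues(np.array(c['rvec'],float))[0]
E
python3 - <<'E'
from h import *
print(telemetry.get_obs())
for n in('scene','top'): shot(n,n); print({k:v for k,v in calibration(n).items()})
print(calibration('wrist'))
E
```

```text
{'time': 0.0, 'q': array([-6.57191075e+01,  5.01197211e+00,  1.00346073e+01,  9.50975295e+01,
       -1.71289916e-03,  9.00005718e+01]), 'qd': array([-0.04744307,  0.05659159, -0.079446  ,  0.01524701,  0.08592409,
       -0.04371106]), 'joint_efforts': array([-2.11902698e-03, -5.20403802e+01,  4.64783335e+01,  1.71185372e-02,
       -1.11499257e-04, -6.74943621e-06]), 'ee_pos': array([ 0.22608142, -0.50117972,  0.24957604]), 'tcp_rot': array([-1.79925106e+02,  1.71364510e-03,  2.42803230e+01]), 'wrist_force': array([-0.17367143, -0.33814878, -0.26812622]), 'torque': array([-0.0417581 , -0.022699  , -0.02937288]), 'grasp_force': 0.0, 'opening': 0.08548908209252803}
{'vertical_fov': 47.03758555562946, 'cx': 315.6665789041232, 'cy': 194.2654360537085, 'rvec': array([ 0.91744101, -2.23794357,  1.33347787]), 'tvec': array([0.4325766 , 0.25043059, 1.05831189])}
{'vertical_fov': 43.09489953653201, 'cx': 324.98923279631134, 'cy': 189.24643132886487, 'rvec': array([ 2.11075567, -2.15016551,  0.14542948]), 'tvec': array([0.09701849, 0.51958383, 1.21207201])}
{'vertical_fov': 70.15505997790086, 'cx': 320.9744357532924, 'cy': 198.07230730286344, 'hand_eye': array([[ 5.02400477e-04, -9.56843930e-01, -2.90601861e-01,
         7.27837656e-02],
       [ 9.99998956e-01,  8.74414987e-04, -1.15029794e-03,
         6.23248588e-04],
       [ 1.35476222e-03, -2.90600979e-01,  9.56843370e-01,
        -1.23102201e-01],
       [ 0.00000000e+00,  0.00000000e+00,  0.00000000e+00,
         1.00000000e+00]])}
```

View pics/top.png

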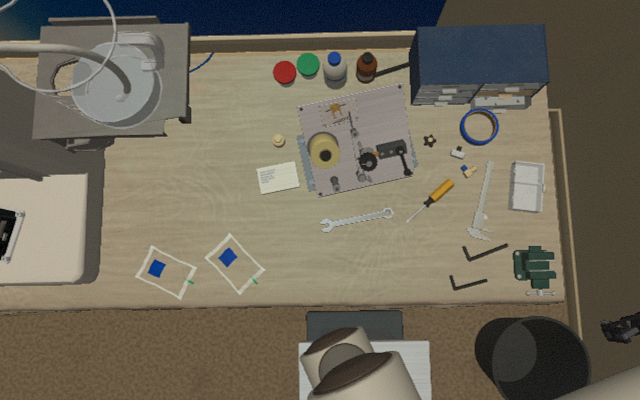

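View pics/scene.png

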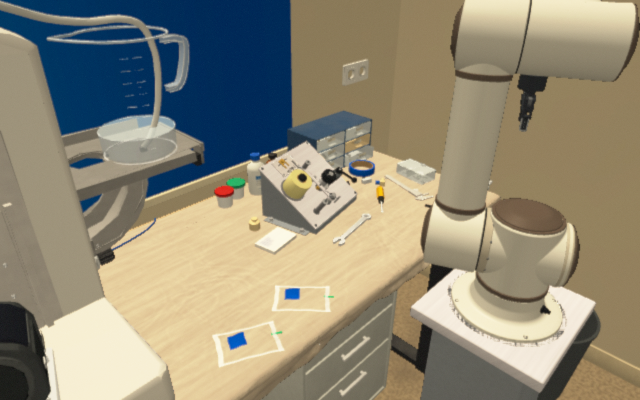

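The top view shows the deck with corners at about (297,100), (403,84), (416,180) and (318,195). The knob is at about (368,160), the roll at (323,150), the set mark at (336,108) and the lever ball at (409,173).

```bash
cat > m1.py <<'E'
from h import *
im=cv2.imread('pics/top.png'); 
cr=cv2.resize(im[75:205,285:430],None,fx=5,fy=4.6,interpolation=cv2.INTER_CUBIC)
cr=cv2.resize(im[75:205,285:430],None,fx=4.6,fy=4.6,interpolation=cv2.INTER_CUBIC); cv2.imwrite('pics/topcrop.png',cr)
m=np.zeros(im.shape[:2],np.uint8); cv2.fillPoly(m,[np.array([[300,103],[400,88],[411,176],[320,191]])],1)
v,u=np.nonzero(m); P=world('top','top',u+.5,v+.5)
best=0;rng=np.random.default_rng(0)
for i in range(500):
    a=P[rng.choice(len(P),3,False)]; n=np.cross(a[1]-a[0],a[2]-a[0]); l=np.linalg.norm(n)
    if l<1e-6: continue
    n=n/l*np.sign(n[2]); s=abs((P-a[0])@n)<.003
    if s.sum()>best: best=s.sum();S=s
Q=P[S]; c=Q.mean(0); n=np.linalg.svd(Q-c,full_matrices=False)[2][2]; n*=np.sign(n[2])
print(best,len(P),'n',n,'tilt',np.degrees(np.arccos(n[2])),'yaw',np.degrees(np.arctan2(-n[1],-n[0])))
for nm,(a,b) in dict(c1=(300,102),c2=(402,88),c3=(411,178),c4=(321,193),knob=(368,160),ball=(409,173),roll=(324,150)).items():
    p=world('top','top',a,b)[0]; print(nm,p.round(4),'h',round(float((p-c)@n),4))
E
python3 m1.py
```

```text
5143 8815 n [-0.56441687 -0.12514824  0.81594823] tilt 35.318770742561654 yaw 12.501938550326328
c1 [0.7607 0.1499 0.0033] h -0.1664
c2 [ 0.7389 -0.0977  0.1498] h -0.0036
c3 [ 0.5522 -0.132   0.0023] h -0.0143
c4 [0.5144 0.0978 0.0266] h -0.0019
knob [ 0.5735 -0.0149  0.132 ] h 0.0648
ball [ 0.5489 -0.1145  0.0893] h 0.0563
roll [0.598  0.0863 0.1379] h 0.0432
```

View pics/topcrop.png

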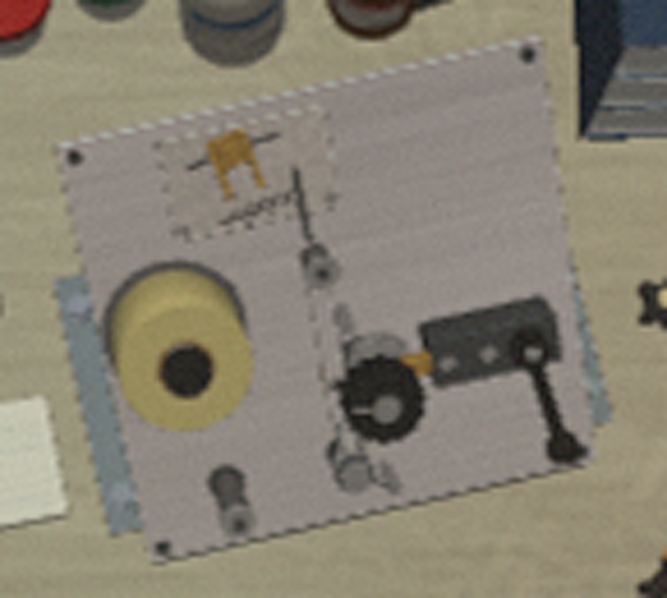

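The crop, at 4.6x, shows the knob centre at (383,397), pivot boss at (533,350), ball at (565,447), pointer tip at (296,170) and notch at about (243,185). I'll compute the deck frame and a look pose above the pointer and knob.

```bash
cat >> h.py <<'E'
def ray(n,f,u,v,p0,nn,h):
    a=world(n,f,u,v,1.0)[0]; b=world(n,f,u,v,2.0)[0]; d=b-a; return a+d*(((p0+h*nn-a)@nn)/(d@nn))
def delta(pos,Rm,o=None):
    o=o or telemetry.get_obs(); R0=R.from_euler('xyz',o['tcp_rot'],degrees=True)
    print('shift',(R0.inv().apply(np.array(pos)-o['ee_pos'])*1000).round(1),'turn',np.degrees((R0.inv()*R.from_matrix(Rm)).as_rotvec()).round(2))
E
cat >> m1.py <<'E'
t=lambda a,b:(285+a/4.6,75+b/4.6)
pl={k:ray('top','top',*t(*x),c,n,0) for k,x in dict(tl=(75,157),tr=(528,53),bl=(163,547)).items()}
e=pl['tl']-pl['tr']; g=pl['tl']-pl['bl']
print('edge yaw',np.degrees(np.arctan2(-e[0],e[1])),np.linalg.norm(e),np.linalg.norm(g))
yaw=np.degrees(np.arctan2(-e[0],e[1]))*.5+.5*np.degrees(np.arctan2(-n[1],-n[0]))
D=(R.from_euler('z',yaw,degrees=True)*R.from_euler('y',-35,degrees=True)).as_matrix() # cols ex(up slope),ey(left),n
n0=D[:,2]; print('yaw',yaw,D.round(3).tolist())
knob=ray('top','top',*t(383,397),c,n0,.070); kg=knob-.012*n0
piv=ray('top','top',*t(533,345),c,n0,.045);ball=ray('top','top',*t(565,445),c,n0,.050)
tip=ray('top','top',*t(296,170),c,n0,.03);mk=ray('top','top',*t(243,188),c,n0,.01)
for k,p in dict(kg=kg,piv=piv,ball=ball,tip=tip,mk=mk).items(): print(k,p.round(4),'rel knob deck mm',((p-kg)@D*1000).round(1))
np.savez('deck.npz',D=D,c=c,kg=kg)
A=np.stack([D[:,0],-D[:,1],-D[:,2]],1)
delta(kg+.10*n0+.03*D[:,0],A)
E
python3 m1.py
```

```text
5143 8815 n [-0.56441687 -0.12514824  0.81594823] tilt 35.318770742561654 yaw 12.501938550326328
c1 [0.7607 0.1499 0.0033] h -0.1664
c2 [ 0.7389 -0.0977  0.1498] h -0.0036
c3 [ 0.5522 -0.132   0.0023] h -0.0143
c4 [0.5144 0.0978 0.0266] h -0.0019
knob [ 0.5735 -0.0149  0.132 ] h 0.0648
ball [ 0.5489 -0.1145  0.0893] h 0.0563
roll [0.598  0.0863 0.1379] h 0.0432Traceback (most recent call last):
  File "m1.py", line 18, in <module>
    pl={k:ray('top','top',*t(*x),c,n,0) for k,x in dict(tl=(75,157),tr=(528,53),bl=(163,547)).items()}
          ~~~^^^^^^^^^^^^^^^^^^^^^^^^^^
  File "h.py", line 16, in ray
    a=world(n,f,u,v,1.0)[0]; b=world(n,f,u,v,2.0)[0]; d=b-a; return a+d*(((p0+h*nn-a)@nn)/(d@nn))
      ~~~~~^^^^^^^^^^^^^
  File "h.py", line 10, in world
    P=np.stack([(u-c['cx'])/F*Z,(v-c['cy'])/F*Z,Z],-1)
    raise ValueError('all input arrays must have the same shape')
ValueError: all input arrays must have the same shape
```

```bash
sed -i 's/if dep is None else dep/if dep is None else dep+0.0*u/' h.py; python3 m1.py | tail -8
```

```text
edge yaw 12.15132886846185 0.23374765141660403 0.22423029625656812
yaw 12.326633709394088 [[0.8, -0.213, -0.56], [0.175, 0.977, -0.122], [0.574, 0.0, 0.819]]
kg [ 0.5763 -0.0137  0.126 ] rel knob deck mm [0. 0. 0.]
piv [ 0.5997 -0.094   0.1141] rel knob deck mm [ -2.1 -83.5 -13. ]
ball [ 0.5528 -0.1124  0.0854] rel knob deck mm [-59.3 -91.4  -8. ]
tip [0.6784 0.0266 0.1676] rel knob deck mm [112.6  17.5 -28. ]
mk [0.6765 0.0527 0.1458] rel knob deck mm [103.2  43.5 -48. ]
shift [ 487.6 -307.1   24.9] turn [-3.72 34.88 11.56]
```

Call:
play_rows:
  increments:
    - [[488,-307,25],[-3.7,34.9,11.6],0]
    - [[488,-307,25],[-3.7,34.9,11.6],0]
    - [[488,-307,25],[-3.7,34.9,11.6],0]
    - [[488,-307,25],[-3.7,34.9,11.6],0]
    - [[488,-307,25],[-3.7,34.9,11.6],0]
    - [[488,-307,25],[-3.7,34.9,11.6],0]
    - [[488,-307,25],[-3.7,34.9,11.6],0]
    - [[488,-307,25],[-3.7,34.9,11.6],0]
    - [[488,-307,25],[-3.7,34.9,11.6],0]
    - [[488,-307,25],[-3.7,34.9,11.6],0]
    - [[488,-307,25],[-3.7,34.9,11.6],0]
    - [[488,-307,25],[-3.7,34.9,11.6],0]
    - [[488,-307,25],[-3.7,34.9,11.6],0]
    - [[488,-307,25],[-3.7,34.9,11.6],0]
    - [[488,-307,25],[-3.7,34.9,11.6],0]
    - [[488,-307,25],[-3.7,34.9,11.6],0]

```text
time: 1.7
ee_pos: [0.5445, -0.0219, 0.2254]
tcp_rot: [179.9, -35.0, 12.2]
wrist_force: [0.4, -0.0, 0.0]
opening: 0.0857
grasp_force: 0.0
```

```bash
python3 - <<'E'
from h import *
o=telemetry.get_obs(); print(o['time'],o['q'].round(1),o['ee_pos'],o['tcp_rot'],o['wrist_force'])
shot('wrist','w1')
E
```

```text
1.7 [ -7.8 -28.4 -28.6  56.4  11.3 163.4] [ 0.54448663 -0.02194079  0.22540702] [179.94695942 -35.0388506   12.22323105] [ 0.37597057 -0.02265961  0.04200291]
```

View pics/w1.png

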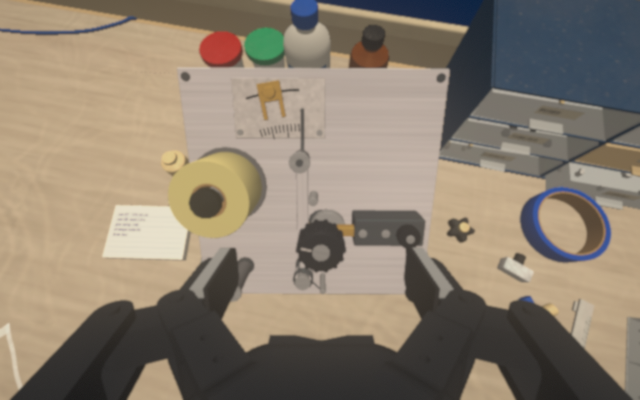

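The wrist view shows the pointer tip at (303,109), the notch between the prongs at (265,118) and (281,115), the knob at (321,247) and the lever pivot at (408,233). I'll refine the knob, tip and mark positions with depth.

```bash
cat > m2.py <<'E'
from h import *
z=np.load('deck.npz'); D,c,kg=z['D'],z['c'],z['kg']; n=D[:,2]
u,v=np.meshgrid(np.arange(200,430),np.arange(75,290)); u=u.ravel();v=v.ravel()
P=world('wrist','w1',u+.5,v+.5); 
s=(u<300)&(u>285)&(v>140)&(v<280); h=(P-c)@n
dk=(u>360)&(v>90)&(v<190); print('deck h',np.median(h[dk]),h[dk].std()); h0=np.median(h[dk])
k=(u>285)&(u<360)&(v>205)&(v<285)&(h-h0>.062)&(h-h0<.08)
q=(P[k]-kg)@D*1000; print('knobtop n',k.sum(),'h',np.median(h[k])-h0,'min/max',np.percentile(q,[1,99],axis=0).round(1),(cv2.minEnclosingCircle(q[:,:2].astype(np.float32))))
for nm,(a,b,hh) in dict(tip=(303,109,.02),pl=(265,118,.02),pr=(281.5,116,.02),cap=(321,252,.07),piv=(408,233,.045)).items():
    i=[(world('wrist','w1',a+i,b+j)[0]-c)@n-h0 for i in(-1,0,1) for j in (-1,0,1)]
    print(nm,'h',np.round(sorted(i),4)*1000,((ray('wrist','w1',a,b,c+h0*n,n,hh)-kg)@D*1000).round(1))
E
python3 m2.py; python3 - <<'E'
import cv2
im=cv2.imread('pics/w1.png'); cv2.imwrite('pics/w1c.png',cv2.resize(im[65:295,230:350],None,fx=2.6,fy=2.6,interpolation=cv2.INTER_CUBIC)[:600])
E
```

```text
deck h -2.8167505467468456e-05 0.017395034230634855
knobtop n 1717 h 0.0695072962229878 min/max [[-27.  -20.6   4.7]
 [ 11.1  17.6  13.8]] ((-8.919729232788086, -1.4497981071472168), 21.200071334838867)
tip h [ 1.7  2.6  3.2  3.4  3.8  3.8  9.6 10.9 11.4] [105.2  13.6 -38. ]
pl h [5.2 5.3 5.4 5.8 5.8 5.8 6.2 6.3 6.3] [ 97.7  47.5 -38. ]
pr h [2.1 2.2 2.3 5.  5.2 5.2 5.4 6.  6.3] [ 99.4  32.8 -38. ]
cap h [ 70.3  70.4  70.7  70.9  71.   71.1  71.2  71.5 282.3] [-8. -2. 12.]
piv h [42.  42.2 42.5 42.6 42.8 43.  43.2 43.3 43.5] [ -2.2 -80.7 -13. ]
```

View pics/w1c.png

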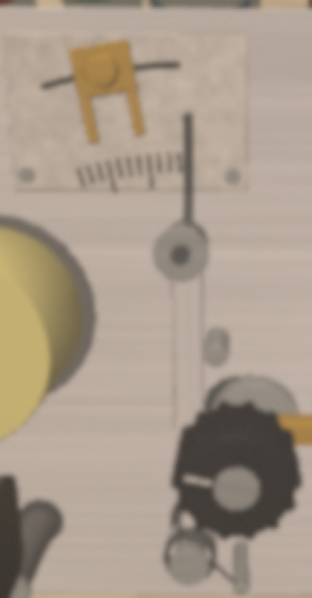

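The crop confirms the layout: the pointer is right of the fork, the knob cap is at (236,488) and the arm pivot is at (190,555). I'll cross-check the knob centre with top depth and compute the approach.

```bash
cat > m3.py <<'E'
from h import *
z=np.load('deck.npz'); D,c,kg=z['D'],z['c'],z['kg']; n=D[:,2]
u,v=np.meshgrid(np.arange(350,388),np.arange(142,180)); P=world('top','top',u.ravel()+.5,v.ravel()+.5); h=(P-c)@n
k=(h>.064)&(h<.078); q=(P[k]-kg)@D*1000; print('top',k.sum(),cv2.minEnclosingCircle(q[:,:2].astype(np.float32)),np.median(q,0))
kc=kg+D@np.array([-.0085,-.0015,.0]); np.save('kc.npy',kc); print('kc',kc)
for nm,(a,b,hh) in dict(tip=(302.5,109,.011),pl=(265.5,118,.006),pr=(283,116,.006)).items(): print(nm,((ray('wrist','w1',a,b,c,n,hh)-kc)@D*1000).round(1))
A=R.from_matrix(np.stack([D[:,0],-D[:,1],-D[:,2]],1))
B=(A*R.from_rotvec([0,0,np.radians(-118)])).as_matrix()
delta(kc+.09*n,B); delta(kc+.003*n,B)
E
python3 m3.py
```

```text
top 215 ((-6.045750141143799, 0.5889040231704712), 20.832548141479492) [-5.55662739  0.7000795  11.29220242]
kc [ 0.56979655 -0.01664345  0.12109309]
tip [113.8  16.1 -47. ]
pl [105.9  51.1 -52. ]
pr [107.7  34.7 -52. ]
shift [-38.7   0.3  10.2] turn [ 1.2000e-01  9.0000e-02 -1.1809e+02]
shift [-38.7   0.1  97.2] turn [ 1.2000e-01  9.0000e-02 -1.1809e+02]
```

Call:
play_rows:
  increments:
    - [[-38,-0.5,10],[0,0,-8.5],0]
    - [[-38,-0.5,10],[0,0,-17],0]
    - [[-38,-0.5,10],[0,0,-25.5],0]
    - [[-38,-0.5,10],[0,0,-34],0]
    - [[-38,-0.5,10],[0,0,-42.5],0]
    - [[-38,-0.5,10],[0,0,-51],0]
    - [[-38,-0.5,10],[0,0,-59.5],0]
    - [[-38,-0.5,10],[0,0,-68],0]
    - [[-38,-0.5,10],[0,0,-76.5],0]
    - [[-38,-0.5,10],[0,0,-85],0]
    - [[-38,-0.5,10],[0,0,-93.5],0]
    - [[-38,-0.5,10],[0,0,-102],0]
    - [[-38,-0.5,10],[0,0,-110.5],0]
    - [[-38,-0.5,10],[0,0,-118],0]
    - [[-38,-0.5,10],[0,0,-118],0]
    - [[-38,-0.5,40],[0,0,-118],0]
    - [[-38,-0.5,70],[0,0,-118],0]
    - [[-38,-0.5,90],[0,0,-118],0]
    - [[-38,-0.5,96],[0,0,-118],0]
    - [[-38,-0.5,96],[0,0,-118],0]

```text
time: 3.75
ee_pos: [0.5678, -0.0155, 0.1241]
tcp_rot: [148.3, 15.5, 125.7]
wrist_force: [-0.2, 0.6, -0.6]
opening: 0.0855
grasp_force: 0.0
```

```bash
python3 - <<'E'
from h import *
o=telemetry.get_obs(); print(o['time'],o['q'].round(1),o['wrist_force'].round(2))
z=np.load('deck.npz'); print(((o['ee_pos']-np.load('kc.npy'))@z['D']*1000).round(1))
shot('wrist','w2')
E
```

```text
3.75 [ -6.5 -24.1 -37.1  43.6  10.6  46.5] [-0.17  0.59 -0.63]
[0.3 1.5 3.5]
```

View pics/w2.png

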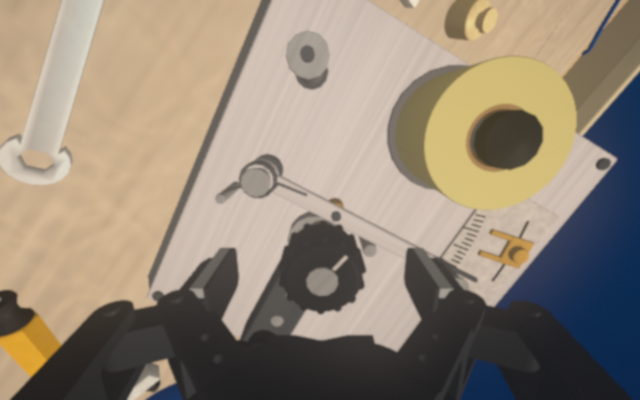

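The knob sits centred between the open fingers at about (321,270). Closing on it.

Call:
play_rows:
  increments:
    - [[0,0,0],[0,0,0],0.3]
    - [[0,0,0],[0,0,0],0.45]
    - [[0,0,0],[0,0,0],0.6]
    - [[0,0,0],[0,0,0],0.7]
    - [[0,0,0],[0,0,0],0.7]
    - [[0,0,0],[0,0,0],0.7]
    - [[0,0,0],[0,0,0],0.7]
  grip_force: 40

```text
time: 4.5
ee_pos: [0.5677, -0.0159, 0.1257]
tcp_rot: [148.3, 15.7, 125.8]
wrist_force: [-11.4, -3.3, 7.0]
opening: 0.041
grasp_force: 38.8
```

Call:
play_rows:
  increments:
    - [[0,0,-1],[0,0,5],0.7]
    - [[0,0,-1],[0,0,10],0.7]
    - [[0,0,-1],[0,0,15],0.7]
    - [[0,0,-1],[0,0,20],0.7]
    - [[0,0,-1],[0,0,25],0.7]
    - [[0,0,-1],[0,0,30],0.7]
    - [[0,0,-1],[0,0,35],0.7]
    - [[0,0,-1],[0,0,40],0.7]
    - [[0,0,-1],[0,0,45],0.7]
    - [[0,0,-1],[0,0,50],0.7]
    - [[0,0,-1],[0,0,55],0.7]
    - [[0,0,-1],[0,0,60],0.7]
    - [[0,0,-1],[0,0,65],0.7]
    - [[0,0,-1],[0,0,70],0.7]
    - [[0,0,-1],[0,0,75],0.7]
    - [[0,0,-1],[0,0,75],0.7]
    - [[0,0,-1],[0,0,75],0.7]

```text
time: 6.2
ee_pos: [0.5681, -0.0161, 0.1262]
tcp_rot: [154.3, -24.8, 61.0]
wrist_force: [7.0, -2.4, -4.7]
opening: 0.041
grasp_force: 42.8
```

```bash
python3 - <<'E'
from h import *
o=telemetry.get_obs(); print(o['time'],o['q'].round(1),o['wrist_force'].round(2),o['torque'].round(2))
shot('wrist','w3')
E
```

```text
6.2 [ -6.5 -24.3 -37.   43.6  10.6 121.4] [ 7.03 -2.44 -4.73] [-0.78 -0.54 -0.74]
```

View pics/w3.png

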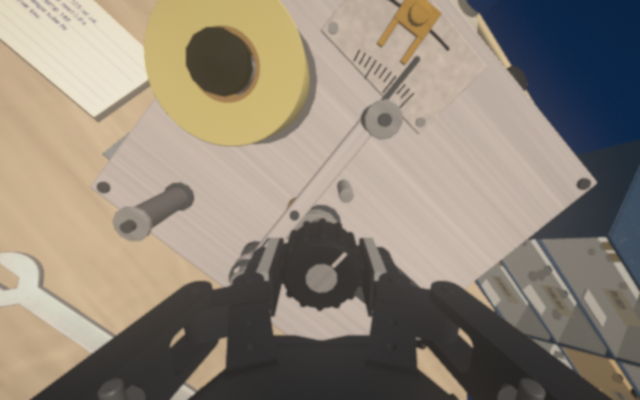

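The pointer tip is now at about (417,58), and the prong tips are at (380,47) and (404,62). The knob is held and its index line still points the same way in the hand frame.

```bash
cat > m4.py <<'E'
from h import *
import sys
z=np.load('deck.npz'); D,c=z['D'],z['c']; n=D[:,2]; kc=np.load('kc.npy')
def pts(f,**k):
    r={}
    for nm,(a,b,hh) in k.items():
        hs=[(world('wrist',f,a+i,b+j)[0]-c)@n for i in(-1,0,1) for j in(-1,0,1)]
        r[nm]=((ray('wrist',f,a,b,c,n,hh)-kc)@D*1000)
        print(nm,'hmax',round(max(hs)*1000,1),r[nm].round(1))
    return r
E
python3 - <<'E'
from m4 import *
pts('w1',piv=(303,278,.03),tip=(302.5,109,.011),pl=(265.5,118,.006),pr=(283,116,.006))
pts('w3',tip=(417,58,.011),pl=(380,47,.006),pr=(404,62,.006),cl=(405,-2,.006))
E
```

```text
piv hmax 39.3 [-49.4  18.8 -28. ]
tip hmax 11.4 [113.8  17.1 -47. ]
pl hmax 6.3 [105.9  52.1 -52. ]
pr hmax 6.2 [107.7  35.7 -52. ]
tip hmax 12.4 [112.6  30.7 -47. ]
pl hmax 5.9 [103.6  50.  -52. ]
pr hmax 6.6 [107.7  34.1 -52. ]
cl hmax 122.3 [129.6  57.5 -52. ]
```

Call:
play_rows:
  increments:
    - [[0,0,0],[0,0,5],0.7]
    - [[0,0,0],[0,0,10],0.7]
    - [[0,0,0],[0,0,15],0.7]
    - [[0,0,0],[0,0,20],0.7]
    - [[0,0,0],[0,0,25],0.7]
    - [[0,0,0],[0,0,30],0.7]
    - [[0,0,0],[0,0,34],0.7]
    - [[0,0,0],[0,0,34],0.7]
    - [[0,0,0],[0,0,34],0.7]

```text
time: 7.15
ee_pos: [0.5682, -0.0164, 0.1263]
tcp_rot: [173.5, -34.6, 23.2]
wrist_force: [8.9, -3.1, -5.2]
opening: 0.0408
grasp_force: 42.7
```

```bash
python3 - <<'E'
from h import *
im,_=shot('wrist','w4')
cv2.imwrite('pics/w4c.png',cv2.resize(im[0:120,200:360,::-1],None,fx=5,fy=5,interpolation=cv2.INTER_CUBIC))
print(telemetry.get_obs()['q'])
E
```

```text
[ -6.55371251 -24.28517283 -37.00172304  43.584087    10.51850849
 155.41016202]
```

View pics/w4c.png

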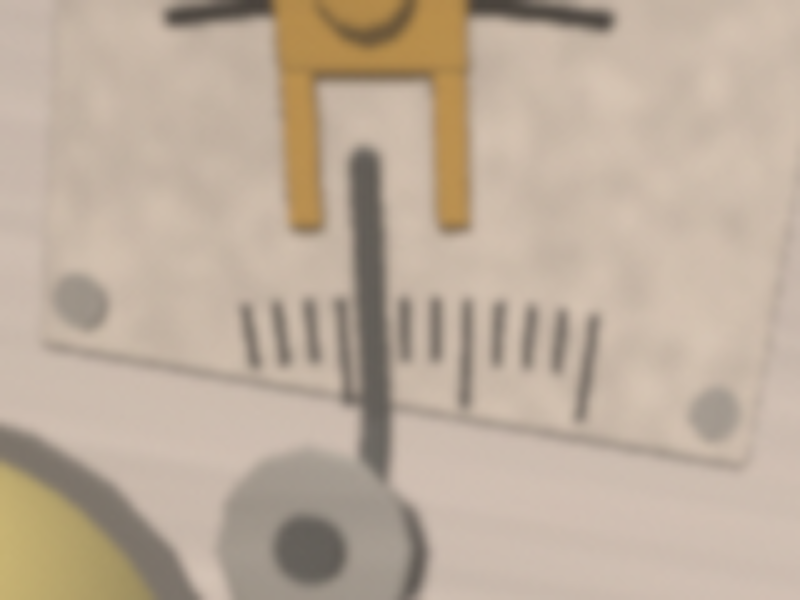

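The tip at crop (363,155) is inside the notch, whose inner edges are at 320 and 436. That is about 1.5 mm left of middle before parallax, so I'll correct for it.

```bash
python3 - <<'E'
from m4 import *
f=lambda x,y,h:(200+x/5,y/5,h)
pts('w4',tip=f(363,157,.0115),l=f(319,155,.006),r=f(435,155,.006),mid=f(377,155,.006))
E
```

```text
tip hmax 13.0 [111.1  43.9 -46.5]
l hmax 5.9 [111.7  49.9 -52. ]
r hmax 6.1 [113.8  36.9 -52. ]
mid hmax 11.0 [112.7  43.4 -52. ]
```

The parallax-corrected offset is 0.5 mm. Release and retreat.

Call:
play_rows:
  increments:
    - [[0,0,0],[0,0,0],0.4]
    - [[0,0,0],[0,0,0],0.2]
    - [[0,0,0],[0,0,0],0]
    - [[0,0,0],[0,0,0],0]
    - [[0,0,0],[0,0,0],0]
    - [[0,0,0],[0,0,0],0]
    - [[0,0,-25],[0,0,0],0]
    - [[0,0,-60],[0,0,0],0]
    - [[0,0,-95],[0,0,0],0]
    - [[30,0,-95],[0,0,0],0]
    - [[30,0,-95],[0,0,0],0]
    - [[30,0,-95],[0,0,0],0]

```text
time: 8.4
ee_pos: [0.5368, -0.017, 0.22]
tcp_rot: [173.7, -34.5, 23.3]
wrist_force: [0.0, 0.3, -0.8]
opening: 0.0855
grasp_force: 0.0
```

```bash
python3 - <<'E'
from m4 import *
print(telemetry.get_obs()['q'].round(1))
im,_=shot('wrist','w5')
cv2.imwrite('pics/w5c.png',cv2.resize(im[65:305,200:460,::-1],None,fx=2.5,fy=2.5,interpolation=cv2.INTER_CUBIC))
u,v=np.meshgrid(np.arange(200,560),np.arange(60,340)); P=world('wrist','w5',u.ravel()+.5,v.ravel()+.5); q=(P-kc)@D*1000; h=(P-c)@n*1000
for lo,hi,box,nm in ((50,60,(-80,-25,-115,-70),'ball'),(40,46,(-12,25,-105,-65),'boss')):
    k=(h>lo)&(h<hi)&(q[:,0]>box[0])&(q[:,0]<box[1])&(q[:,1]>box[2])&(q[:,1]<box[3])
    if k.sum(): print(nm,k.sum(),np.median(q[k],0).round(1),'hmax',h[k].max().round(1),cv2.minEnclosingCircle(q[k][:,:2].astype(np.float32)))
E
```

```text
[ -7.3 -29.6 -29.9  56.3  11.1 154.7]
ball 175 [-54.4 -87.1  -3.9] hmax 57.3 ((-55.20539855957031, -88.79727935791016), 8.191603660583496)
boss 294 [  1.2 -80.1 -15.4] hmax 45.4 ((-1.062002420425415, -82.07597351074219), 10.397289276123047)
```

View pics/w5c.png

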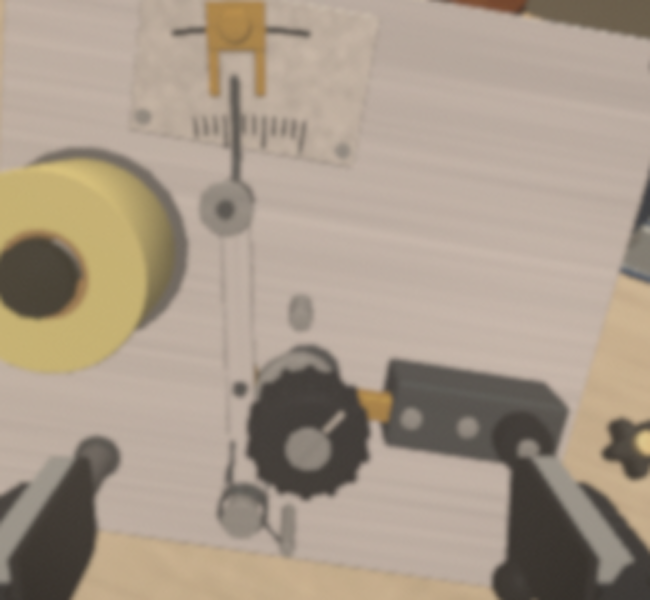

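The pointer tip at crop (234,78) stands in the middle of the fork (inner edges 218 and 257). The knob stayed put. Next is planning the lever push with shut fingers.

```bash
cat > arc.py <<'E'
from m4 import *
piv=np.array([-.5,-81.5])
def pose(th,gap,z):
    b=np.array([-np.cos(th),-np.sin(th)]); m=np.array([np.sin(th),-np.cos(th)])
    p=piv+55*b-(20+gap)*m
    x=-D@np.r_[m,0]; zt=-n; return kc+D@np.r_[p,z]/1000, np.stack([x,np.cross(zt,x),zt],1)
E
python3 - <<'E'
from arc import *
delta(*pose(0.1,16,75)); delta(*pose(.1,16,-1))
p0,R0=pose(.1,16,-1)
for th in np.arange(.1,1.26,.1):
    p,Rm=pose(th,0,-1); print(round(th,2),(R0.T@(p-p0)*1000).round(1),np.degrees(R.from_matrix(R0.T@Rm).as_rotvec()).round(1))
E
```

```text
shift [-96.1  43.4  24.2] turn [-7.000e-02  6.000e-02 -8.674e+01]
shift [-96.   43.4 100.2] turn [-7.000e-02  6.000e-02 -8.674e+01]
0.1 [-16.  -0.  -0.] [0. 0. 0.]
0.2 [-21.6  -1.7  -0. ] [ 0.  -0.  -5.7]
0.3 [-27.3  -2.9  -0. ] [  0.   -0.  -11.5]
0.4 [-33.1  -3.5  -0. ] [  0.   -0.  -17.2]
0.5 [-39.   -3.4   0. ] [  0.   -0.  -22.9]
0.6 [-44.8  -2.9  -0. ] [  0.   -0.  -28.6]
0.7 [-50.5  -1.7  -0. ] [  0.    0.  -34.4]
0.8 [-56.1   0.   -0. ] [  0.   -0.  -40.1]
0.9 [-61.5   2.3  -0. ] [  0.    0.  -45.8]
1.0 [-66.7   5.1  -0. ] [  0.   -0.  -51.6]
1.1 [-71.5   8.5  -0. ] [  0.    0.  -57.3]
1.2 [-75.9  12.2   0. ] [  0.   0. -63.]
```

Call:
play_rows:
  increments:
    - [[-20,10,5],[0,0,-8],1]
    - [[-40,20,10],[0,0,-16],1]
    - [[-70,30,20],[0,0,-24],1]
    - [[-96,43,24],[0,0,-32],1]
    - [[-96,43,24],[0,0,-40],1]
    - [[-96,43,24],[0,0,-48],1]
    - [[-96,43,24],[0,0,-56],1]
    - [[-96,43,24],[0,0,-64],1]
    - [[-96,43,24],[0,0,-72],1]
    - [[-96,43,24],[0,0,-80],1]
    - [[-96,43,24],[0,0,-86.7],1]
    - [[-96,43,24],[0,0,-86.7],1]
    - [[-96,43,50],[0,0,-86.7],1]
    - [[-96,43,80],[0,0,-86.7],1]
    - [[-96,43,100],[0,0,-86.7],1]
    - [[-96,43,100],[0,0,-86.7],1]

```text
time: 10.05
ee_pos: [0.5334, -0.0758, 0.0839]
tcp_rot: [145.4, 3.0, 106.9]
wrist_force: [-0.2, 0.3, 0.2]
opening: 0.0
grasp_force: 0.0
```

```bash
python3 - <<'E'
from arc import *
o=telemetry.get_obs(); print(o['q'].round(1),o['wrist_force'].round(1)); delta(*pose(.1,16,-1))
shot('wrist','w6')
E
```

```text
[-15.7 -25.7 -42.2  42.1  15.6  60.9] [-0.2  0.3  0.2]
shift [-1.3  1.9 -1.9] turn [-0.26 -0.13 -0.29]
```

View pics/w6.png

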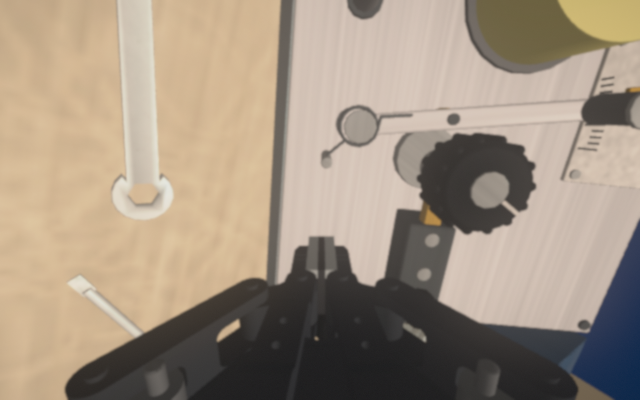

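The shut fingers stand free between the knob and the lever, touching nothing. Push along the arc.

Call:
play_rows:
  increments:
    - [[-8,2,-2],[0,0,0],1]
    - [[-16,2,-2],[0,0,0],1]
    - [[-20,1,-2],[0,0,-3],1]
    - [[-23,0,-2],[0,0,-5.7],1]
    - [[-28,-1,-2],[0,0,-11.5],1]
    - [[-31,-1,-2],[0,0,-14],1]
    - [[-34,-1,-2],[0,0,-17],1]
    - [[-37,-1,-2],[0,0,-20],1]
    - [[-40,-1,-2],[0,0,-23],1]
    - [[-43,-1,-2],[0,0,-26],1]
    - [[-46,-1,-2],[0,0,-29],1]
    - [[-49,0,-2],[0,0,-32],1]
    - [[-52,0,-2],[0,0,-34.5],1]
    - [[-55,1,-2],[0,0,-37],1]
    - [[-57,2,-2],[0,0,-40],1]
    - [[-60,3,-2],[0,0,-43],1]
    - [[-62.5,4,-2],[0,0,-46],1]
    - [[-62.5,4,-2],[0,0,-46],1]

```text
time: 11.9
ee_pos: [0.5548, -0.1358, 0.0962]
tcp_rot: [156.5, 26.8, 148.4]
wrist_force: [-2.9, 3.8, -0.1]
opening: 0.0001
grasp_force: 1.8
```

```bash
python3 - <<'E'
from arc import *
o=telemetry.get_obs(); print(o['q'].round(1),(o['wrist_force']@D).round(1))
for th in (.9,1.1,1.2,1.25,1.3): delta(*pose(th,0,-1))
E
```

```text
[-22.6 -19.4 -36.4  43.1  19.2   8.5] [-1.7  4.3  1.1]
shift [ 3.2 -1.2  3.6] turn [0.04 0.03 0.17]
shift [-8.1 -4.1  3.6] turn [  0.04   0.04 -11.29]
shift [-14.   -4.7   3.6] turn [  0.04   0.04 -17.01]
shift [-16.9  -4.8   3.6] turn [  0.03   0.04 -19.88]
shift [-19.8  -4.7   3.6] turn [  0.03   0.04 -22.74]
```

Contact force is about 5 N in the right direction. Continue to near the stop.

Call:
play_rows:
  increments:
    - [[-1,-1,2],[0,0,-3],1]
    - [[-3,-2,3],[0,0,-6],1]
    - [[-6,-3,3],[0,0,-9],1]
    - [[-9,-4,3],[0,0,-11.5],1]
    - [[-11,-4,3],[0,0,-14],1]
    - [[-13,-4.5,3],[0,0,-16],1]
    - [[-14,-4.5,3],[0,0,-17],1]
    - [[-14,-4.5,3],[0,0,-17],1]
    - [[-14,-4.5,3],[0,0,-17],1]

```text
time: 12.8
ee_pos: [0.5651, -0.1459, 0.0979]
tcp_rot: [165.7, 32.3, 166.8]
wrist_force: [-4.1, 2.3, -1.8]
opening: 0.0002
grasp_force: 2.5
```

```bash
python3 - <<'E'
from arc import *
o=telemetry.get_obs(); print(o['q'].round(1),(o['wrist_force']@D).round(1))
for th in (1.2,1.3): delta(*pose(th,0,-1))
E
```

```text
[-23.2 -17.3 -34.6  43.   19.5  -8.9] [-4.   3.1  0.5]
shift [-0.6  0.   0.5] turn [-0.01 -0.01 -0.15]
shift [-6.2 -1.7  0.5] turn [-0.01 -0.01 -5.88]
```

Call:
play_rows:
  increments:
    - [[-2,-0.5,0],[0,0,-2],1]
    - [[-4,-1,0],[0,0,-4],1]
    - [[-4,-1,0],[0,0,-4],1]

```text
time: 13.1
ee_pos: [0.5671, -0.1475, 0.0985]
tcp_rot: [168.2, 33.0, 171.4]
wrist_force: [-11.9, 2.0, -0.8]
opening: -0.0002
grasp_force: 5.4
```

```bash
python3 - <<'E'
from arc import *
o=telemetry.get_obs(); print((o['wrist_force']@D).round(1)); delta(*pose(1.3,0,-1))
E
```

```text
[-9.6  4.5  5.7]
shift [-3.9 -0.7  0. ] turn [-0.   -0.2  -1.89]
```

Call:
play_rows:
  increments:
    - [[-2,-0.5,0],[0,0,-1],1]
    - [[-4,-1,0],[0,0,-2],1]
    - [[-4,-1,0],[0,0,-2],1]
    - [[-4,-1,0],[0,0,-2],1]

```text
time: 13.5
ee_pos: [0.568, -0.1483, 0.0979]
tcp_rot: [169.3, 33.0, 173.6]
wrist_force: [-27.4, 5.2, -0.2]
opening: 0.0001
grasp_force: 11.4
```

```bash
python3 - <<'E'
from arc import *
o=telemetry.get_obs(); print((o['wrist_force']@D).round(1)); delta(*pose(1.3,0,-1))
E
```

```text
[-21.1  10.9  14.5]
shift [-3.4  0.  -0.9] turn [ 0.05 -0.54 -0.09]
```

The force rises steeply with no motion, so the lever is at its stop. Back off and check.

Call:
play_rows:
  increments:
    - [[5,0,0],[0,0,0],1]
    - [[15,0,0],[0,0,0],1]
    - [[30,0,0],[0,0,0],1]
    - [[30,0,-30],[0,0,0],1]
    - [[30,0,-70],[0,0,0],1]
    - [[30,0,-110],[0,0,0],1]
    - [[30,0,-140],[0,0,0],1]
    - [[30,0,-140],[0,0,0],1]
    - [[30,0,-140],[0,0,0],1]

```text
time: 14.4
ee_pos: [0.469, -0.164, 0.2012]
tcp_rot: [169.6, 33.8, 173.8]
wrist_force: [-0.4, -0.1, -1.3]
opening: 0.0003
grasp_force: 0.0
```

```bash
python3 - <<'E'
from arc import *
A=np.stack([D[:,0],-D[:,1],-D[:,2]],1)
delta(kc+D@np.array([.03,-.02,.12]),A); print(telemetry.get_obs()['q'].round(1))
E
```

```text
shift [-60.1 122.8  20.1] turn [  0.27   0.25 164.69]
[-31.5 -30.1 -31.5  61.6  23.4 -22.8]
```

Call:
play_rows:
  increments:
    - [[-20,40,0],[0,0,8],1]
    - [[-40,80,10],[0,0,16],1]
    - [[-60,123,20],[0,0,24],1]
    - [[-60,123,20],[0,0,32],1]
    - [[-60,123,20],[0,0,40],1]
    - [[-60,123,20],[0,0,48],1]
    - [[-60,123,20],[0,0,56],1]
    - [[-60,123,20],[0,0,64],1]
    - [[-60,123,20],[0,0,72],1]
    - [[-60,123,20],[0,0,80],1]
    - [[-60,123,20],[0,0,88],1]
    - [[-60,123,20],[0,0,96],1]
    - [[-60,123,20],[0,0,104],1]
    - [[-60,123,20],[0,0,112],1]
    - [[-60,123,20],[0,0,120],1]
    - [[-60,123,20],[0,0,128],1]
    - [[-60,123,20],[0,0,136],1]
    - [[-60,123,20],[0,0,144],1]
    - [[-60,123,20],[0,0,152],1]
    - [[-60,123,20],[0,0,152],1]

```text
time: 16.4
ee_pos: [0.5305, -0.0443, 0.2338]
tcp_rot: [171.4, -34.0, 27.5]
wrist_force: [0.4, -0.1, -0.8]
opening: -0.0
grasp_force: 0.0
```

```bash
python3 - <<'E'
from arc import *
im,_=shot('wrist','w7')
u,v=np.meshgrid(np.arange(200,600),np.arange(60,390)); P=world('wrist','w7',u.ravel()+.5,v.ravel()+.5); q=(P-kc)@D*1000; h=(P-c)@n*1000
k=(h>50)&(h<62)&(q[:,0]>-70)&(q[:,0]<30)&(q[:,1]>-160)&(q[:,1]<-70)
print(k.sum(), cv2.minEnclosingCircle(q[k][:,:2].astype(np.float32)) if k.sum() else '')
cv2.imwrite('pics/w7c.png',cv2.resize(im[40:300,200:500,::-1],None,fx=2.3,fy=2.3,interpolation=cv2.INTER_CUBIC))
E
```

```text
212 ((-20.875534057617188, -132.471435546875), 8.788558006286621)
```

View pics/w7c.png

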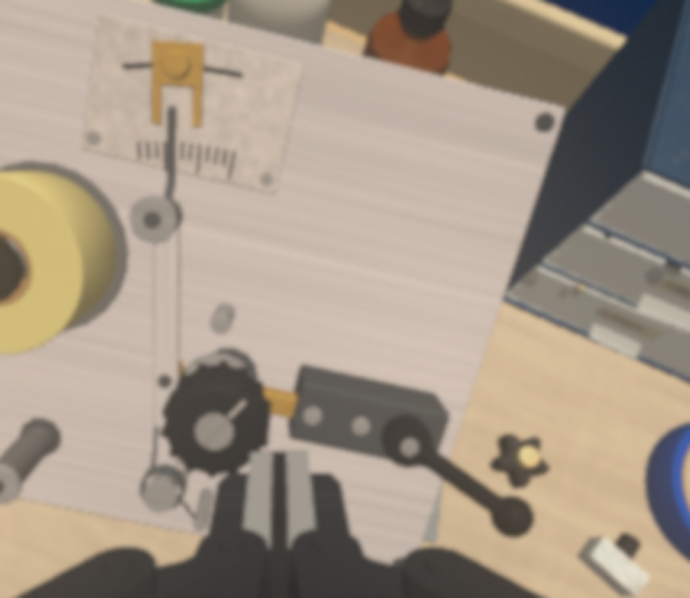

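The ball's position puts the lever at 1.19 rad, so it is locked. The tip at crop (172,109) is in the notch (inner edges 161 and 195). I'll check the parallax, then hand in.

```bash
python3 - <<'E'
from m4 import *
f=lambda x,y,h:(200+x/2.3,40+y/2.3,h)
p=pts('w7',tip=f(172,109,.0115),l=f(161,109,.006),r=f(195,110,.006))
off=p['tip'][1]-(p['l'][1]+p['r'][1])/2; print(off)
if abs(off)<3: print(workorder.job_done())
E
```

```text
tip hmax 11.5 [111.1  44.4 -46.5]
l hmax 5.5 [110.3  49.8 -52. ]
r hmax 6.8 [113.   35.8 -52. ]
1.5784494196105996
the job is handed in; nothing more can be done
None
```

The job is handed in, but its verdict was not reported to me. The pointer stands about 1.6 mm from the middle of the notch (limit 5 mm) and the clamp lever is at its stop, about 1.19 rad. The arm is clear, and it took about 16 s of the 54 s allowed.

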